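# Turn a sandal sole over in the turnover cradle

### The job

Set the cream sandal sole, black tread downwards, flat on the sloping green leaf of the turnover cradle, lengthwise along the hinge and between the leaf's two end cheeks: tilt it to the slope and hold it until it lies flat there, do not drop it, then let go. Next swing the leaf by its orange bar all the way over onto the plywood rest, so that the sole is turned over, and swing the leaf all the way back open, leaving the sole lying tread-up on the rest. Leave the other things on the bench where they are.

Things in the scene. Friction and masses are not known exactly. Their poses are not given: they have to be found in the camera images.
- sole: Cream sandal sole, rigid, symmetrical, 176 mm long, 22 mm thick, 110 to 225 g; lower 7 mm is black tread. Starts flat on the bench, tread down, left or right of the cradle. Origin: centre of the tread face; x to the toe, y across, z from tread to cream face. Width 46 mm at the waist (x -16 to +20 mm, parallel sides: grip here, balanced at x = +2 mm), 55 at the heel, 62 at the ball. Toe may point either way in the cradle.
- rest: Fixed plywood rest of the cradle, sloping up 30 deg from the hinge away from the robot. Origin: mid hinge axis, 55 mm above the bench; x up its slope, y along the hinge, z square to it, upward. Surface: z = -13 mm, x 6 to 86, y +-92 mm, middle 64 mm open. A fixed barrel, radius 13 mm, on the hinge axis (open for y +-36 mm) stops the sole's long edge: the turned sole lies with its origin near x 44, z +9 mm.
- leaf (a joint): Hinge of the green leaf, rad: 0 = folded fully onto the rest (26 mm between the surfaces), 2.094 = fully open, sloping up 30 deg towards the robot. Starts at 1.92 to 2.094 (30 to 40 deg). Stiff (0.3 N m friction, about 5 N at the bar): it stays where left; hard stop at each end. Past upright, the sole topples off it onto the rest, pivoting on the barrel.
- leaf_hinge (a point): Mid point of the hinge axis, 55 mm above the bench; axes as leaf_bed (they turn with the leaf). The cradle is fixed, turned by up to 0.2 rad; base plate 200 x 250 x 14 mm; steel hinge posts 105 to 119 mm either side, 63 mm high.
- leaf_bed (a point): Point on the leaf's surface where the sole's origin should lie, 47 mm from the hinge axis. x: along the leaf away from the hinge; y: along the hinge; z: out of the BACK of the leaf, so its upward normal when open is -z. Bed: x -41 to +39 mm, open for y +-32 mm. Cheeks at y +-96 mm, 19 mm high, leave the sole 8 mm play at each end. The sole lies along y, flat; it may slide 3 mm down to the barrel.
- leaf_handle (a point): Middle of the leaf's round orange bar, 12 mm thick, 110 mm long, parallel to the hinge, 140 mm from the hinge axis along the leaf (leaf x) and 17.5 mm to its back (leaf z). Carried by two 8 mm rods at y +-48 mm; 54 mm free between it and the leaf's edge. A gripped bar can turn between the fingers. Axes as leaf_bed.
- insoles: Bystander: stack of black insoles, outline as the sole, 36 mm high; lies on the other side of the cradle from the sole (they swap sides). Origin: centre of its underside.
- tin: Bystander: yellow tin, 84 mm wide, 110 mm high. Origin: centre of its underside.
- squeeze: Bystander: white bottle with red cap, 52 mm wide, 150 mm high. Origin: centre of its underside.
- hammer: Bystander: hammer 260 mm long with a light wooden handle, lying left near the robot.
- brush: Bystander: brush 200 mm long with a wooden handle, lying right near the robot.
- knife_block: Bystander: dark wood block 110 x 50 x 30 mm beyond the cradle. Origin: centre of its underside.
- heel_cup: Bystander: blue bowl 80 mm wide, 60 mm high, beyond the cradle. Origin: centre of its underside.

How it is judged:
By the outcome, as a careful person would: the job done as asked, in the order asked, and still so for the second after the job is handed in, with the robot touching nothing.
It also fails if it takes over 67 s, if anything falls off the work surface, if the arm or the gripper's body presses on something with over 40 N, if the wrist force passes 120 N, or if a joint passes its speed limit or range.

### The arm

A 6-joint arm with a two-finger parallel gripper is mounted at the origin on the work surface. World frame = base frame: x ahead of the robot, y to its left, z up, the work surface at z = 0. Lengths are in m, angles in rad, forces in N, time in s.
With the tool pointing down it reaches from about 0.35 to 0.95 m from the base axis. Payload 17.4 kg.
Tool frame: the origin (TCP) lies midway between the tips of the shut fingers; the grasp point (between the pads) lies env.grip_depth behind it (env.grip_depth is the distance from the TCP to the grasp point, in m); z points along the fingers, x is the direction in which the jaws open and shut, and the axes are right-handed (so a half turn about z gives the same grasp; the last joint's range is limited). The gripper opens to 93 mm and grips with 3 to 60 N. Pads are 15 mm wide; open, the fingers measure 128 mm over their backs; the gripper's body (75 mm by 188 mm) begins 65 mm behind the grasp point.
Start: joints at [-0.038, 0.116, 1.442, -0, 1.584, -0.038], TCP at [0.675, -0, 0.219] pointing down, gripper open.
Joint ranges: [-2.83, 2.83], [-0.83, 2.19], [0.07, 2.5], [-1.14, 4.28], [0.01, 3], [-2.97, 2.97]. Speed limits (rad/s): [1.89, 1.89, 2.22, 3.14, 3.14, 3.14].

### API

Orientations are given as a 3x3 rotation matrix whose columns are the frame's x, y, z axes.
In Python, from rig import env gives the robot as it stands. The module is installed in compiled form; this text tells all that it offers.
- The arm moves only by the shell command python3 -m handwheel 'ROWS' [OPENING] [FORCE]. ROWS is JSON, a list of rows, each a list of 6 numbers: the shift along the tool's x, y, z in cm, then the turn, a rotation vector about the tool's x, y, z in degrees. A call has 1 to 20 rows; each row shifts and turns the commanded pose from where the row before left it, along the tool's axes as they then stand; what a row does not reach is not made up. A row lasts 1/12 s, in which the tool goes at most 41.7 mm and 7.16 degrees, less where a joint would pass 70% of its speed; a pose out of reach is approached as far as the arm can. A call with a gripper value outside its range is refused whole. OPENING is the opening, from 0 (shut) to 1 (fully open), set as the call begins (- or left out, the last holds). The fingers move at their own pace and stop on an object; FORCE is the grip in N (left out, the last holds). Time passes only in rows, so rows that do not move let the fingers close. It gives the time, the measured TCP pose, the force and the opening at its end, in the units of the state.
- env.observe(): the state, without advancing time (a new reading comes with each control period).
- env.snapshot(name): name is "scene" or "side" or "wrist"; returns a dict with "img" (400x640x3 uint8, red, green, blue), "range_z" (400x640 float32, m along the optical axis (not along the pixel's ray), 0 where there is no reading), "fx", "fy", "cx", "cy" (pixels), "position" and "attitude" of the camera in the world. Camera axes: x right, y down, z forward; pixel columns grow to the right and rows downward; lengths in m; the calibration is good to about 2 mm. A picture is of the moment at which its call begins.
- env.sign_off(): hands the job in, once; it reports no verdict.
The state is a dict: "clock": time; "joints": joint angles; "joint_velocities": joint speeds; "joint_efforts": joint torques, N m; "position": TCP position; "tool_rot": TCP orientation; "ft_force": force on the tool from outside, world axes, zero at the start; "wrist_torque": the same for the moment, N m; "gripper_width": finger opening in m.
Only numpy, scipy, OpenCV 4.12 (cv2) and the standard library are available. Lean on these libraries where they do the work, as an engineer would, in place of code of your own. Each camera call takes 0.05 s, during which the arm holds its last target.

## Working session

There is one attempt and no reset: what is moved stays moved. The work goes in short steps, Python scripts to look and compute and a shell command to move; the robot and the scene stay as the last step left them, time stands still between calls to the robot, and variables do not carry over. Pictures are saved under pics/ and viewed, and the job is handed in when it is done.

```bash
ls; mkdir -p pics
python3 - <<'E'
from rig import env
import cv2,pickle
s=env.observe()
for k,v in s.items(): print(k,v)
print(env.grip_depth)
for n in ("scene","side","wrist"):
    d=env.snapshot(n); cv2.imwrite(f"pics/{n}0.png",d["img"][:,:,::-1]); pickle.dump(d,open(f"pics/{n}0.pkl","wb"))
    print(n,d["fx"],d["fy"],d["cx"],d["cy"],d["position"],d["attitude"])
E
```

```text
pics
clock 0.0
joints [-3.78056431e-02  1.16489759e-01  1.44228475e+00 -1.73275950e-05
  1.58400157e+00 -3.78157541e-02]
joint_velocities [-0.00020158 -0.00193103  0.00073349  0.00176379  0.00079227 -0.00047992]
joint_efforts [-2.39607485e-03 -7.21266031e+01 -6.22611737e+01  7.77577632e-02
  2.38535833e-02 -2.17692599e-05]
position [ 6.74787017e-01 -9.92639274e-06  2.17890543e-01]
tool_rot [[ 9.99999300e-01  9.87621375e-06 -1.18323414e-03]
 [ 9.90865997e-06 -1.00000000e+00  2.74157779e-05]
 [-1.18323386e-03 -2.74274830e-05 -9.99999300e-01]]
ft_force [0.51767005 0.39326384 0.10334845]
wrist_torque [-0.04181985  0.02094156  0.04702373]
gripper_width 0.09270078748301384
0.0188
scene 520.198481166078 520.198481166078 310.2448488615194 201.94101496052116 [1.32793236 0.06995229 1.16918747] [[-0.0731624   0.7858733  -0.61404431]
 [ 0.99729325  0.05313665 -0.05081994]
 [-0.00730978 -0.61610036 -0.78763375]]
side 501.8536328475002 501.8536328475002 307.98393343017636 203.6852443163849 [ 0.05066967 -0.94208811  0.92859449] [[ 0.8929907  -0.27352703  0.35742212]
 [-0.45005964 -0.54926955  0.70409465]
 [ 0.00373217 -0.78961125 -0.61359608]]
wrist 335.4495251672494 335.4495251672494 318.8733537535796 201.00583054932835 [0.67564168 0.08312395 0.383524  ] [[ 9.99998989e-01  2.38083340e-04 -1.40206688e-03]
 [-1.93408691e-04 -9.53959310e-01 -2.99935987e-01]
 [-1.40892452e-03  2.99935955e-01 -9.53958300e-01]]
```

View pics/scene0.png

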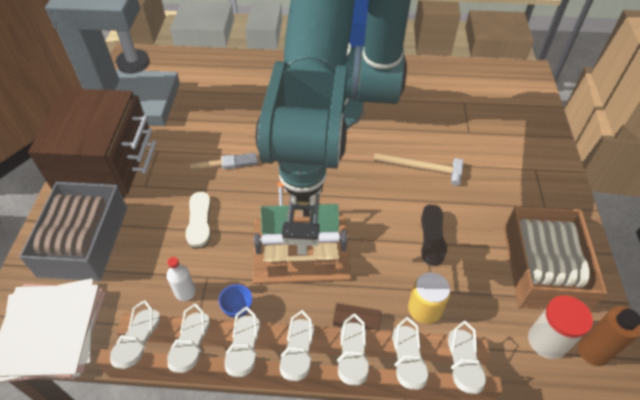

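View pics/side0.png

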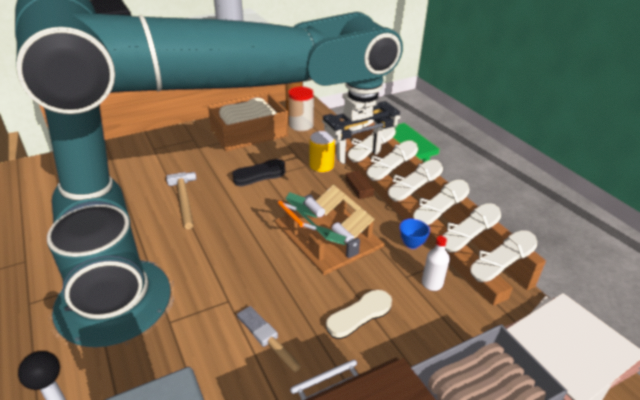

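View pics/wrist0.png

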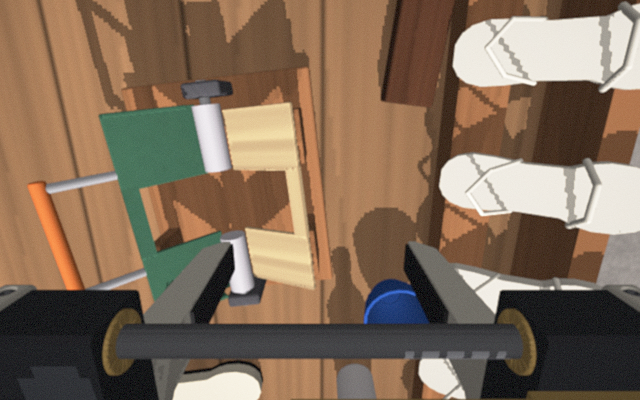

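The sole is at scene px (199,219), on the robot's right (-y), and the insoles are at (432,235). The cradle is at about (300,240) with the leaf open towards the robot. Next I'll measure the sole and cradle from the depth images.

```bash
cat > h.py <<'E'
import numpy as np,cv2,pickle
def cloud(d):
    z=d["range_z"].astype(float); v,u=np.mgrid[:z.shape[0],:z.shape[1]]
    P=np.stack([(u-d["cx"])/d["fx"]*z,(v-d["cy"])/d["fy"]*z,z],-1)
    W=P@np.array(d["attitude"]).T+np.array(d["position"]); W[z==0]=np.nan
    return W
def proj(d,p):
    q=(np.atleast_2d(p)-d["position"])@np.array(d["attitude"]); return np.c_[q[:,0]/q[:,2]*d["fx"]+d["cx"],q[:,1]/q[:,2]*d["fy"]+d["cy"]]
def load(n): return pickle.load(open(f"pics/{n}.pkl","rb"))
E
python3 - <<'E'
from h import *
for n,box in (("scene0",(180,185,220,255)),("side0",(320,285,400,340))):
    d=load(n);W=cloud(d);a,b,c,e=box
    w=W[b:e,a:c].reshape(-1,3); col=d["img"][b:e,a:c].reshape(-1,3).astype(int)
    m=(w[:,2]>.014)&(w[:,2]<.035)
    p=w[m]; print(n,m.sum(),np.nanmedian(p[:,2]))
    mt=p[:,2]>np.nanmedian(p[:,2])-.003
    p=p[mt]
    r=cv2.minAreaRect((p[:,:2]*1000).astype(np.float32)); print(r, p[:,:2].mean(0))
    # widths along axis
    (cx,cy),(w1,h1),an=r
    an=np.deg2rad(an if w1>h1 else an+90); ax=np.array([np.cos(an),np.sin(an)]); q=(p[:,:2]*1000-[cx,cy]); s=q@ax; t=q@np.array([-ax[1],ax[0]])
    print("axis",ax)
    for s0 in range(-85,86,10):
        k=abs(s-s0)<5
        if k.sum(): print(s0,round(t[k].min(),1),round(t[k].max(),1))
for n,box in (("scene0",(235,180,365,290)),("side0",(260,180,400,280)),("wrist0",(10,60,350,330))):
    d=load(n);a,b,c,e=box
    cv2.imwrite(f"pics/{n}_crop.png",cv2.resize(d["img"][b:e,a:c,::-1],None,fx=700/(c-a) if c-a>150 else 5,fy=700/(c-a) if c-a>150 else 5,interpolation=cv2.INTER_CUBIC))
E
```

```text
scene0 1005 0.02221114254570211
((505.84613037109375, -308.2122802734375), (179.6539764404297, 61.57643127441406), 10.43018913269043) [ 0.50989098 -0.30613231]
axis [0.98347622 0.18103736]
-85 -15.8 20.9
-75 -20.8 27.1
-65 -23.2 29.5
-55 -23.0 30.8
-45 -22.8 30.3
-35 -22.8 27.9
-25 -22.3 25.3
-15 -21.9 24.6
-5 -21.7 24.9
5 -20.9 22.8
15 -19.9 24.9
25 -28.8 22.8
35 -28.6 28.8
45 -30.8 30.8
55 -30.3 28.3
65 -27.5 29.2
75 -26.4 24.1
85 -18.9 15.6
side0 1398 0.02072143601586457
((504.101318359375, -313.93133544921875), (178.67041015625, 63.088111877441406), 10.07243824005127) [ 0.50229391 -0.31374362]
axis [0.98458743 0.17489312]
-85 -17.1 20.1
-75 -21.7 27.1
-65 -27.0 29.4
-55 -24.7 30.1
-45 -26.5 31.3
-35 -24.0 30.3
-25 -23.1 27.0
-15 -21.7 25.1
-5 -23.5 26.1
5 -21.3 23.7
15 -22.5 24.6
25 -25.6 26.1
35 -29.8 28.5
45 -31.4 31.5
55 -31.5 30.9
65 -28.8 31.5
75 -24.6 27.7
85 -18.2 20.2
```

Run:
```python
from h import *
W={n:cloud(load(n)) for n in ("scene0","side0","wrist0")}
def f(n,u,v): 
    w=W[n][v-1:v+2,u-1:u+2].reshape(-1,3); return np.nanmedian(w,0).round(4)
d=load("wrist0");hsv=cv2.cvtColor(d["img"],cv2.COLOR_RGB2HSV)
# wrist: orange bar, green leaf
for nm,lo,hi in (("orange",(5,180,120),(18,255,255)),("green",(65,80,30),(95,255,255))):
    m=cv2.inRange(hsv,lo,hi)>0; m[290:]=0; m[:,300:]=0
    p=W["wrist0"][m]; p=p[~np.isnan(p[:,0])]; print(nm,len(p),p.mean(0),p.min(0),p.max(0))
    c=np.median(p,0);u,s,vt=np.linalg.svd(p-p.mean(0),full_matrices=False); print(vt.round(4),(s/len(p)**.5).round(4))
for u,v in [(37,187),(205,130),(230,255),(207,88),(245,295),(180,160),(290,120),(260,130)]: print(u,v,f("wrist0",u,v))
```

```text
orange 931 [ 0.46301303 -0.02534146  0.13224859] [ 0.45100034 -0.07558306  0.12729929] [0.47020201 0.01924676 0.1364029 ]
[[ 0.1164 -0.9932 -0.0019]
 [ 0.7106  0.0846 -0.6985]
 [ 0.6939  0.08    0.7157]] [0.028  0.0023 0.0011]
green 9239 [0.5241367  0.01032496 0.07992201] [ 0.49364524 -0.12088163  0.04769543] [0.62853403 0.07434484 0.23301105]
[[-0.0019 -0.9977  0.0677]
 [-0.7682  0.0448  0.6386]
 [-0.6402 -0.0508 -0.7666]] [0.0493 0.0211 0.0041]
37 187 [0.4576 0.0158 0.1338]
205 130 [0.5697 0.0527 0.0676]
230 255 [0.6288 0.0031 0.2237]
207 88 [0.5737 0.0897 0.0623]
245 295 [ 0.5934 -0.1273  0.061 ]
180 160 [0.5416 0.024  0.0638]
290 120 [0.6503 0.0629 0.0858]
260 130 [0.621  0.0528 0.069 ]
```

View pics/wrist0_crop.png

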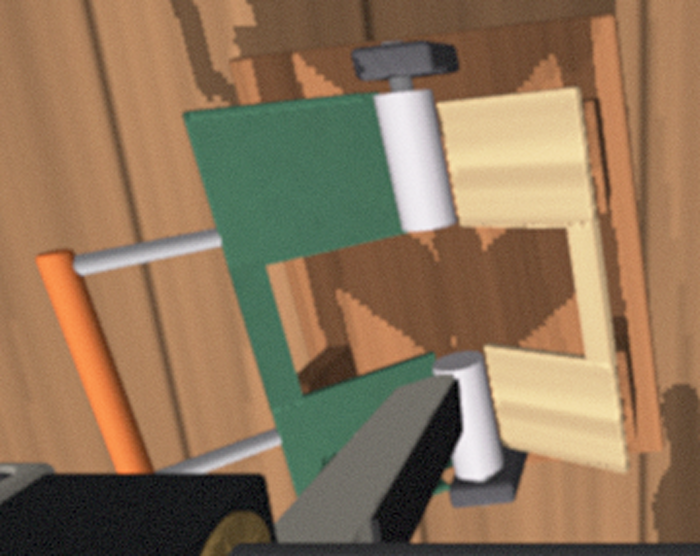

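View pics/scene0_crop.png

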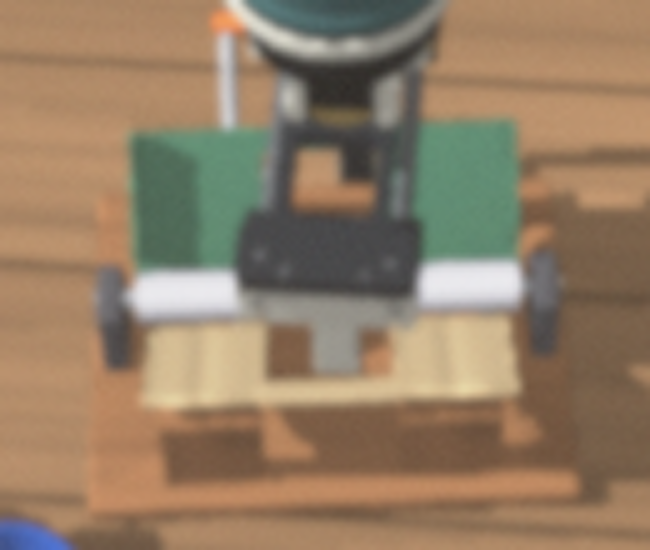

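```bash
cat >> h.py <<'E'
from scipy.optimize import least_squares
HZ=0.055
def frames(p):
    x,y,yaw,th=p
    ey=np.array([-np.sin(yaw),np.cos(yaw),0]); h=np.array([np.cos(yaw),np.sin(yaw),0]); k=np.array([0,0,1.])
    O=np.array([x,y,HZ])
    def fr(a):
        ex=np.cos(a)*h+np.sin(a)*k; return np.stack([ex,ey,np.cross(ex,ey)],1)
    return O,fr(np.pi/6),fr(np.pi/6+th)
def fit(names,p0,dz=True,it=6,verbose=True):
    C={}
    for n in names:
        d=load(n);W=cloud(d);hsv=cv2.cvtColor(d["img"],cv2.COLOR_RGB2HSV)
        for nm,lo,hi in (("bar",(3,170,100),(19,255,255)),("leaf",(65,80,20),(95,255,255)),("barrel",(0,0,90),(180,50,255)),("rest",(12,50,120),(30,160,255))):
            m=cv2.inRange(hsv,lo,hi)>0; m=cv2.erode(m.astype(np.uint8),np.ones((3,3)))>0 if nm!="bar" else m
            q=W[m]; C[n,nm]=q[~np.isnan(q[:,0])]
    p=np.array(p0,float); 
    def res(p,n,nm):
        O,R,L=frames(p); q=C[n,nm]-O; l=q@L; r=q@R
        if nm=="leaf": sel=(abs(l[:,0]-47)<1) ; e=l[:,2]-.013; box=(l[:,0]>.012)&(l[:,0]<.084)&(abs(l[:,1])<.090)
        if nm=="bar": e=np.hypot(l[:,0]-.140,l[:,2]-.0175)-.006; box=(abs(l[:,1])<.05)
        if nm=="barrel": e=np.hypot(r[:,0],r[:,2])-.013; box=(abs(r[:,1])<.088)&(abs(r[:,1])>.04)
        if nm=="rest": e=r[:,2]+.013; box=(r[:,0]>.01)&(r[:,0]<.084)&(abs(r[:,1])<.090)&(abs(r[:,1])>.034)
        return e,box,l,r
    for i in range(it):
        tol=[.03,.02,.012,.008,.006,.006][i]
        S={k:(lambda e,b:b&(abs(e)<tol))(*res(p,*k)[:2]) for k in C}
        def F(p):
            out=[]
            for k in C:
                e=res(p,*k)[0][S[k]]; 
                if len(e)>10: out.append(e/np.sqrt(len(e)))
            return np.concatenate(out)*1000
        p=least_squares(F,p,loss="soft_l1").x
    if verbose:
        print("x,y,yaw,th",p.round(4))
        for k in C:
            e=res(p,*k)[0][S[k]]; 
            if len(e)>10: print(k,len(e),"mean %.2f std %.2f mm"%(e.mean()*1e3,e.std()*1e3))
    return p,C
E
python3 - <<'E'
from h import *
for ns in (["wrist0"],["side0"],["scene0"],["wrist0","side0","scene0"]):
    p,C=fit(ns,[.578,-.01,.117,2.0])
    O,R,L=frames(p)
    for n in ns:
        for nm in ("bar","leaf","barrel","rest"):
            q=(C[n,nm]-O)@(L if nm in("bar","leaf") else R)
            c={"bar":(.14,.0175),"leaf":(.047,.013),"barrel":(0,0),"rest":(.047,-.013)}[nm]
            k=(np.hypot(q[:,0]-c[0],q[:,2]-c[1])<(.05 if nm in("leaf","rest") else .02))&(abs(q[:,1])<.15)&((abs(q[:,2]-c[1])<.008))
            if k.sum()>10: print(n,nm,"y-range",np.percentile(q[k,1],[0.5,99.5]).round(4),"x",np.percentile(q[k,0],[.5,99.5]).round(4))
E
```

```text
Traceback (most recent call last):
  File "h.py", line 43, in fit
    p=least_squares(F,p,loss="soft_l1").x
      ~~~~~~~~~~~~~^^^^^^^^^^^^^^^^^^^^
  File "h.py", line 42, in F
    return np.concatenate(out)*1000
           ~~~~~~~~~~~~~~^^^^^
ValueError: need at least one array to concatenate
```

Run:
```python
from h import *
O,R,L=frames([.578,-.01,.117,1.95]); print(O,R,L)
d=load("wrist0");hsv=cv2.cvtColor(d["img"],cv2.COLOR_RGB2HSV);W=cloud(d)
m=cv2.inRange(hsv,(65,80,20),(95,255,255))>0
q=W[m];q=q[~np.isnan(q[:,0])];l=(q-O)@L;print(len(q),np.percentile(l,[5,25,50,75,95],axis=0))
for u,v in [(150,130),(210,140),(260,130),(60,235)]: print(hsv[v,u],W[v,u],(W[v,u]-O)@L,(W[v,u]-O)@R)
```

```text
[ 0.578 -0.01   0.055] [[ 0.86010465 -0.11673325 -0.49658165]
 [ 0.10109396  0.9931633  -0.05836662]
 [ 0.5         0.          0.8660254 ]] [[-0.77969861 -0.11673325 -0.61517756]
 [-0.09164329  0.9931633  -0.07230601]
 [ 0.6194123   0.         -0.78506586]]
9601 [[ 0.01619721 -0.06611431 -0.00619394]
 [ 0.03800694 -0.00638466  0.01214366]
 [ 0.05954817  0.03977884  0.01281659]
 [ 0.0760716   0.06410464  0.01340945]
 [ 0.08430781  0.08274334  0.01426498]]
[ 74  87 112] [0.52308607 0.05353886 0.07630198] [0.05018812 0.06951474 0.01246412] [-0.03015734  0.06951474  0.04200876]
[150   4 238] [0.57365588 0.04358675 0.06817077] [ 0.00663438  0.0537275  -0.01154216] [0.00826629 0.0537275  0.01043575]
[ 20  80 237] [0.6211207  0.05293807 0.07012377] [-0.03002115  0.05747416 -0.04295084] [ 0.05101286  0.05747416 -0.01198886]
[ 10 181 179] [ 0.46392666 -0.02544777  0.13090144] [ 0.13737279 -0.00202601  0.01170469] [-0.06172596 -0.00202601  0.12328094]
```

```bash
sed -i 's/np.ones((3,3))/np.ones((3,3),np.uint8)/; s/p=least_squares(F,p,loss="soft_l1").x/p=least_squares(F,p,x_scale=[.01,.01,.05,.05]).x/; s/tol=\[.03,.02/tol=[.02,.015/; s/^    O=np.array(\[x,y,HZ\])/    O=np.array([x,y,HZ])/' h.py
python3 - <<'E'
from h import *
for ns in (["wrist0"],["side0"],["scene0"],["wrist0","side0","scene0"]):
  try:
    p,C=fit(ns,[.578,-.01,.117,1.95])
    O,R,L=frames(p)
    for n in ns:
        for nm in ("bar","leaf","barrel","rest"):
            q=(C[n,nm]-O)@(L if nm in("bar","leaf") else R)
            c={"bar":(.14,.0175),"leaf":(.047,.013),"barrel":(0,0),"rest":(.047,-.013)}[nm]
            k=(np.hypot(q[:,0]-c[0],q[:,2]-c[1])<(.05 if nm in("leaf","rest") else .02))&(abs(q[:,1])<.15)&((abs(q[:,2]-c[1])<.008))
            if k.sum()>10: print(n,nm,"y-range",np.percentile(q[k,1],[0.5,99.5]).round(4),"x",np.percentile(q[k,0],[.5,99.5]).round(4))
  except Exception as e: print(ns,repr(e))
E
```

```text
['wrist0'] ValueError('need at least one array to concatenate')
['side0'] ValueError('need at least one array to concatenate')
['scene0'] ValueError('need at least one array to concatenate')
['wrist0', 'side0', 'scene0'] ValueError('need at least one array to concatenate')
```

```bash
sed -i 's/            return np.concatenate(out)\*1000/            return np.r_[np.concatenate(out)*1000,1000*(frames(p)[1][:,1]@(frames(p)[0]-frames(p0)[0]))]/' h.py
python3 - <<'E'
from h import *
for ns in (["wrist0"],["side0"],["scene0"],["wrist0","side0","scene0"]):
    p,C=fit(ns,[.578,-.01,.117,1.95])
    O,R,L=frames(p)
    for n in ns:
        for nm in ("bar","leaf","barrel","rest"):
            q=(C[n,nm]-O)@(L if nm in("bar","leaf") else R)
            c={"bar":(.14,.0175),"leaf":(.047,.013),"barrel":(0,0),"rest":(.047,-.013)}[nm]
            k=(np.hypot(q[:,0]-c[0],q[:,2]-c[1])<(.05 if nm in("leaf","rest") else .02))&(abs(q[:,1])<.15)&((abs(q[:,2]-c[1])<.008))
            if k.sum()>10: print(n,nm,"y-range",np.percentile(q[k,1],[0.5,99.5]).round(4),"x",np.percentile(q[k,0],[.5,99.5]).round(4))
E
```

```text
x,y,yaw,th [ 0.5773 -0.0101  0.1114  1.9387]
('wrist0', 'bar') 1887 mean 0.01 std 0.75 mm
('wrist0', 'leaf') 8134 mean 0.12 std 0.78 mm
('wrist0', 'barrel') 1853 mean -0.51 std 0.97 mm
('wrist0', 'rest') 5393 mean -0.31 std 0.61 mm
wrist0 bar y-range [-0.0523  0.0422] x [0.1342 0.1451]
wrist0 leaf y-range [-0.0809  0.083 ] x [0.0115 0.0838]
wrist0 barrel y-range [-0.127   0.1029] x [-0.0087  0.0169]
wrist0 rest y-range [-0.1032  0.0787] x [0.0077 0.0862]
x,y,yaw,th [ 0.577  -0.0101  0.1114  1.9498]
('side0', 'bar') 119 mean 0.09 std 1.42 mm
('side0', 'leaf') 163 mean 0.46 std 1.92 mm
('side0', 'barrel') 158 mean -0.46 std 2.10 mm
('side0', 'rest') 597 mean -0.83 std 2.16 mm
side0 bar y-range [-0.069   0.0403] x [0.1369 0.1497]
side0 leaf y-range [-0.1158  0.0865] x [0.0217 0.0859]
side0 barrel y-range [-0.135   0.0941] x [-0.0171  0.0125]
side0 rest y-range [-0.1065  0.0774] x [0.0164 0.0842]
x,y,yaw,th [ 0.5766 -0.0102  0.1127  1.95  ]
('scene0', 'barrel') 283 mean 0.35 std 2.14 mm
('scene0', 'rest') 526 mean 0.40 std 1.39 mm
scene0 barrel y-range [-0.1247  0.1058] x [0.0003 0.019 ]
[... 425 characters left out ...]
('side0', 'rest') 594 mean -0.83 std 2.14 mm
('scene0', 'barrel') 283 mean 0.21 std 2.14 mm
('scene0', 'rest') 531 mean 0.60 std 1.40 mm
wrist0 bar y-range [-0.0523  0.0422] x [0.134 0.145]
wrist0 leaf y-range [-0.0809  0.083 ] x [0.0114 0.0837]
wrist0 barrel y-range [-0.127   0.1029] x [-0.0085  0.0171]
wrist0 rest y-range [-0.1032  0.0787] x [0.0079 0.0864]
side0 bar y-range [-0.069   0.0403] x [0.1367 0.1496]
side0 leaf y-range [-0.1158  0.0865] x [0.0217 0.0858]
side0 barrel y-range [-0.135   0.0941] x [-0.0171  0.0125]
side0 rest y-range [-0.1065  0.0774] x [0.0164 0.0841]
scene0 barrel y-range [-0.1247  0.1058] x [-0.0002  0.0187]
scene0 rest y-range [-0.0999  0.0817] x [0.0111 0.0904]
```

The cradle fit comes out at hinge mid ≈ (0.578, -0.022), yaw 0.111 and leaf 1.94 rad. The rest ends and the bar end agree with this to about 1 mm. At 39° the gripper body would foul the rest during placing, so I'll press the leaf fully open first.

```bash
cat >> h.py <<'E'
from scipy.spatial.transform import Rotation as Rn
P0=[.5784,-.0222,.1114,1.94]
def to(pd,Rd,s):
    R=np.array(s["tool_rot"]); 
    print("dp tool cm",(R.T@(np.array(pd)-s["position"])*100).round(2),"rot deg",np.rad2deg(Rn.from_matrix(R.T@Rd).as_rotvec()).round(2))
def st(s): print("t %.2f pos %s F %s w %.4f"%(s["clock"],np.round(s["position"],4),np.round(s["ft_force"],1),s["gripper_width"]));
E
python3 - <<'E'
from h import *
from rig import env
s=env.observe()
for th in (1.94,2.094):
    O,R,L=frames(P0[:3]+[th]); print(th,"bar",O+L@[.14,0,.0175],"bed",O+L@[.047,0,.013]); print(L.round(3))
d=load("wrist0");O,R,L=frames(P0); im=d["img"].copy()
pts=[O+L@[.14,y,.0175] for y in(-.055,0,.055)]+[O+R@[x,y,-.013] for x in(.006,.086) for y in (-.092,.092)]+[O+L@[x,y,.013] for x in(.006,.086) for y in(-.092,.092)]
for u,v in proj(d,pts): cv2.circle(im,(int(u),int(v)),3,(255,0,255),1)
cv2.imwrite("pics/ov0.png",cv2.resize(im[50:330,0:350,::-1],None,fx=2,fy=2))
E
python3 -m handwheel '[[-3.2,0.5,0,0,0,0],[-3.2,0.5,0,0,0,0],[-3.2,0.5,0,0,0,0],[-3.2,0.5,0,0,0,0],[-3.2,0.5,0,0,0,0],[-3.2,0.5,0,0,0,0],[-3,0.6,0,0,0,0],[0,0,2,0,0,-6.4],[0,0,2.5,0,0,0],[0,0,2,0,0,0],[0,0,0,0,0,0],[0,0,0,0,0,0]]' 0 20
```

```text
1.94 bar [ 0.45913079 -0.03554183  0.12918289] bed [ 0.5339183  -0.02717586  0.07435507]
[[-0.774 -0.111 -0.623]
 [-0.087  0.994 -0.07 ]
 [ 0.627  0.    -0.779]]
2.094 bar [ 0.44923376 -0.03664894  0.10989591] bed [ 0.53149421 -0.02744703  0.06726032]
[[-0.86  -0.111 -0.497]
 [-0.096  0.994 -0.056]
 [ 0.5    0.    -0.866]]
clock: 1.15
position: [0.4526, -0.0359, 0.1534]
tool_rot: [[0.994, 0.111, -0.002], [0.111, -0.994, 0.0], [-0.001, -0.0, -1.0]]
ft_force: [-0.8, -0.0, 0.2]
gripper_width: 0.0169
```

View pics/ov0.png

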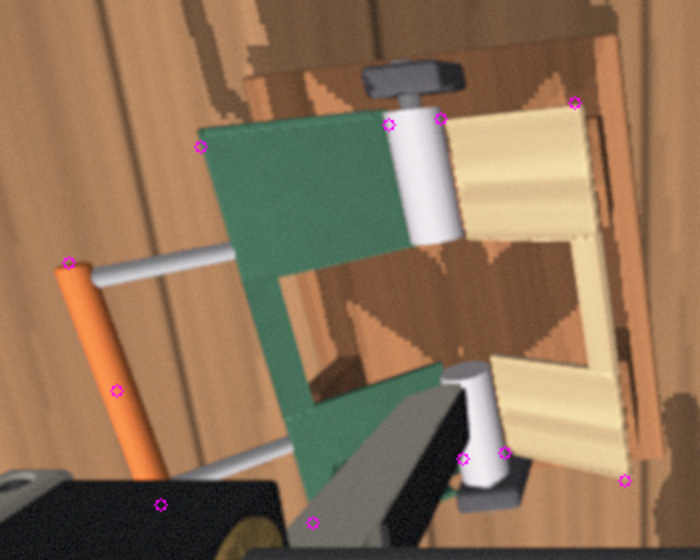

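The overlay matches within about 2 mm: bar end at (68,262), rest corners at (575,102) and (625,480). Now I'll press the bar down to its stop.

```bash
python3 -m handwheel '[[0,0,1,0,0,0],[0,0,0.8,0,0,0],[0,0,0.8,0,0,0],[0,0,0.6,0,0,0],[0,0,0.5,0,0,0],[0,0,0.2,0,0,0],[0,0,0,0,0,0],[0,0,0,0,0,0]]'; python3 -m handwheel '[[0,0,0.2,0,0,0],[0,0,0,0,0,0]]'
```

```text
clock: 1.82
position: [0.453, -0.036, 0.1158]
tool_rot: [[0.994, 0.112, 0.0], [0.112, -0.994, -0.0], [0.0, 0.0, -1.0]]
ft_force: [-8.3, 0.6, 15.9]
gripper_width: 0.0007
clock: 1.98
position: [0.4532, -0.0361, 0.1155]
tool_rot: [[0.994, 0.112, 0.001], [0.112, -0.994, -0.0], [0.001, 0.0, -1.0]]
ft_force: [-18.5, 1.9, 34.4]
gripper_width: 0.0009
```

```bash
python3 -m handwheel '[[0,0,-3,0,0,0],[0,0,-3.5,0,0,0],[0,0,-3.5,0,0,0],[0.3,3.5,0,0,0,0],[0.3,3.5,0,0,0,6.6],[0,0,0,0,0,6.6],[0,0,0,0,0,6.6],[0,0,0,0,0,6.6],[0,0,0,0,0,6.6],[0,0,0,0,0,6.6],[0,0,0,0,0,6.6],[0,0,0,0,0,6.7],[0,0,0,0,0,6.7],[0,0,0,0,0,6.7],[0,0,0,0,0,6.6],[0,0,0,0,0,6.7],[0,0,0,0,0,6.6]]' 1 20
python3 - <<'E'
from h import *
from rig import env
s=env.observe();st(s)
a=np.deg2rad(10.2-90)
Rd=np.array([[np.cos(a),np.sin(a),0],[np.sin(a),-np.cos(a),0],[0,0,-1]])
to([.507,-.311,.12],Rd,s)
d=env.snapshot("wrist"); pickle.dump(d,open("pics/w1.pkl","wb")); cv2.imwrite("pics/w1.png",d["img"][:,:,::-1])
E
```

```text
clock: 3.4
position: [0.4669, -0.1049, 0.2124]
tool_rot: [[0.171, -0.985, 0.0], [-0.985, -0.171, 0.0], [-0.0, -0.0, -1.0]]
ft_force: [-0.7, -0.1, -0.9]
gripper_width: 0.0929
t 3.40 pos [ 0.4669 -0.1049  0.2124] F [-0.7 -0.1 -0.9] w 0.0929
dp tool cm [20.99 -0.42  9.24] rot deg [-0.    0.   -0.33]
```

View pics/w1.png

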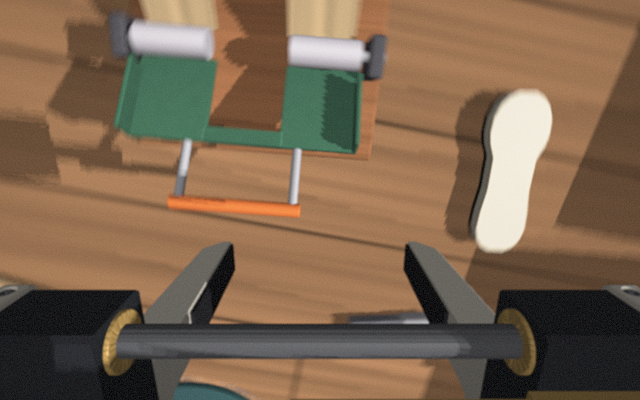

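Now the whole cradle is in view, with the leaf open, the bar at (170-300,207) and the sole at (511,170). I'll refine both poses from this picture.

Run:
```python
from h import *
p,C=fit(["w1"],[.5784,-.0222,.1114,2.09]); O,R,L=frames(p)
q=(C["w1","bar"]-O)@L; k=np.hypot(q[:,0]-.14,q[:,2]-.0175)<.012; print("bar y",np.percentile(q[k,1],[.5,99.5]))
q=(C["w1","leaf"]-O)@L; k=(abs(q[:,2]-.013)<.003)&(q[:,0]>0)&(q[:,0]<.09);print("leaf y",np.percentile(q[k,1],[.1,.5,50,99.5,99.9]),"x",np.percentile(q[k,0],[.5,99.5]))
m=abs(q[:,1])<.03;m&=abs(q[:,2]-.013)<.004;print("strip x",np.percentile(q[m,0],[1,99]))
d=load("w1");W=cloud(d);w=W[70:265,450:570].reshape(-1,3);c=cv2.cvtColor(d["img"],cv2.COLOR_RGB2HSV)[70:265,450:570].reshape(-1,3)
m=(c[:,1]<70)&(c[:,2]>130)&(w[:,2]>.016)&(w[:,2]<.03); P=w[m]; print(m.sum(),np.median(P[:,2]))
r=cv2.minAreaRect((P[:,:2]*1000).astype(np.float32)); print(r)
a=np.deg2rad(10.2);ax=np.array([np.cos(a),np.sin(a)]);n=np.array([-ax[1],ax[0]])
s=P[:,:2]@ax;t=P[:,:2]@n
print("s mid",(s.min()+s.max())/2,s.max()-s.min(), "expected",[.505,-.311]@ax)
for s0 in np.arange(-.08,.09,.01):
    k=abs(s-(s.min()+s.max())/2-s0)<.003; print(round(s0,3),t[k].min().round(4),t[k].max().round(4),((t[k].min()+t[k].max())/2).round(4),(t[k].max()-t[k].min()).round(4))
print("t exp",[.505,-.311]@n)
```

```text
x,y,yaw,th [ 0.5789 -0.0221  0.1095  2.0994]
('w1', 'bar') 1398 mean 0.06 std 0.61 mm
('w1', 'leaf') 9877 mean 0.25 std 0.66 mm
('w1', 'barrel') 3443 mean -0.21 std 0.93 mm
('w1', 'rest') 3782 mean -0.21 std 0.76 mm
bar y [-0.05466987  0.05312277]
leaf y [-0.09609301 -0.09558668  0.02176058  0.09635773  0.09722438] x [0.00830166 0.08412686]
strip x [0.07279427 0.08377108]
7422 0.02158200697658902
((504.81622314453125, -309.71124267578125), (175.42469787597656, 62.432071685791016), 7.439162731170654)
s mid 0.44186228582757436 0.17509957432459022 expected 0.4419454277850767
-0.08 -0.4157 -0.372 -0.3938 0.0437
-0.07 -0.4193 -0.3677 -0.3935 0.0516
-0.06 -0.4214 -0.366 -0.3937 0.0554
-0.05 -0.4213 -0.3667 -0.394 0.0546
-0.04 -0.4208 -0.3677 -0.3942 0.0531
-0.03 -0.4201 -0.3685 -0.3943 0.0516
-0.02 -0.4189 -0.3709 -0.3949 0.0479
-0.01 -0.4186 -0.3719 -0.3952 0.0467
-0.0 -0.4184 -0.3723 -0.3954 0.0462
0.01 -0.419 -0.3721 -0.3955 0.0469
0.02 -0.4202 -0.3723 -0.3963 0.0479
0.03 -0.4236 -0.3688 -0.3962 0.0548
0.04 -0.4264 -0.3668 -0.3966 0.0596
0.05 -0.4278 -0.3653 -0.3965 0.0624
0.06 -0.4272 -0.3664 -0.3968 0.0609
0.07 -0.4245 -0.3694 -0.397 0.0551
0.08 -0.4197 -0.3732 -0.3965 0.0465
t exp -0.3955126279398238
```

```bash
python3 -m handwheel '[[3.5,0,0,0,0,0],[3.5,0,0,0,0,0],[3.5,0,1,0,0,0],[3.5,-0.1,1,0,0,0],[3.5,-0.1,1,0,0,0],[3.4,-0.2,1,0,0,0.9],[0,0,3.5,0,0,0],[0,0,3.5,0,0,0],[0,0,3,0,0,0],[0,0,0,0,0,0],[0,0,0,0,0,0]]' 1 20
python3 - <<'E'
from h import *
from rig import env
s=env.observe();st(s)
a=np.deg2rad(9-90)
Rd=np.array([[np.cos(a),np.sin(a),0],[np.sin(a),-np.cos(a),0],[0,0,-1]])
to([.507,-.3107,.007],Rd,s)
E
```

```text
clock: 4.37
position: [0.5072, -0.3096, 0.0719]
tool_rot: [[0.163, -0.987, -0.002], [-0.987, -0.163, 0.001], [-0.002, 0.002, -1.0]]
ft_force: [-0.0, 0.2, 0.9]
gripper_width: 0.0928
t 4.37 pos [ 0.5072 -0.3096  0.0719] F [-0.   0.2  0.9] w 0.0928
dp tool cm [0.12 0.03 6.49] rot deg [0.11 0.1  0.4 ]
```

```bash
python3 -m handwheel '[[0.1,0,2.5,0,0,0.4],[0,0,2.5,0,0,0],[0,0,1.5,0,0,0],[0,0,0,0,0,0]]' 1 30;  python3 -m handwheel '[[0,0,0,0,0,0],[0,0,0,0,0,0],[0,0,0,0,0,0],[0,0,0,0,0,0],[0,0,0,0,0,0],[0,0,0,0,0,0]]' 0 30; python3 -m handwheel '[[0,0,-2,0,0,0],[0,0,-3,0,0,0],[0,0,-3,0,0,0]]'
```

```text
clock: 4.7
position: [0.5078, -0.3106, 0.0072]
tool_rot: [[0.156, -0.988, -0.001], [-0.988, -0.156, 0.001], [-0.001, 0.001, -1.0]]
ft_force: [-0.2, 0.2, 0.2]
gripper_width: 0.0927
clock: 5.2
position: [0.5081, -0.311, 0.0082]
tool_rot: [[0.155, -0.988, 0.001], [-0.988, -0.155, -0.0], [0.0, -0.001, -1.0]]
ft_force: [-0.6, 0.5, 0.5]
gripper_width: 0.0574
clock: 5.45
position: [0.5073, -0.3105, 0.088]
tool_rot: [[0.155, -0.988, -0.002], [-0.988, -0.155, 0.001], [-0.001, 0.001, -1.0]]
ft_force: [0.5, -0.6, 0.3]
gripper_width: 0.0379
```

I lifted too early: the fingers close at about 70 mm/s and hadn't reached the sole. I'll look before going back.

```bash
python3 -m handwheel '[[0,0,-4,0,0,0],[0,0,-4,0,0,0],[0,0,-3,0,0,0],[0,0,0,0,0,0]]' 1 30
python3 - <<'E'
from h import *
from rig import env
d=env.snapshot("side"); pickle.dump(d,open("pics/s2.pkl","wb")); cv2.imwrite("pics/s2.png",d["img"][:,:,::-1])
d=load("s2");W=cloud(d)
a,b,c,e=(320,285,400,340)
w=W[b:e,a:c].reshape(-1,3);m=(w[:,2]>.014)&(w[:,2]<.035);p=w[m];p=p[p[:,2]>np.nanmedian(p[:,2])-.003]
print(cv2.minAreaRect((p[:,:2]*1000).astype(np.float32)),np.median(p[:,2]),len(p))
E
```

```text
clock: 5.78
position: [0.5094, -0.3119, 0.2053]
tool_rot: [[0.155, -0.988, 0.008], [-0.988, -0.155, -0.005], [0.006, -0.007, -1.0]]
ft_force: [-0.2, -0.9, -0.0]
gripper_width: 0.0599
((505.2275390625, -314.25177001953125), (178.18089294433594, 62.20348358154297), 10.99641227722168) 0.02084653789254881 1284
```

View pics/s2.png

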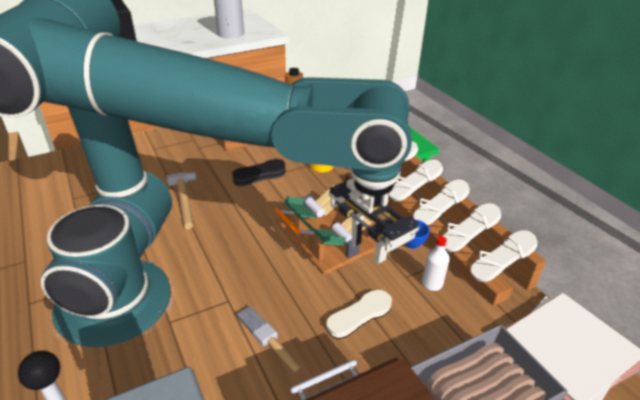

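The sole at (360,313) has not moved: same side-view reading to 1 mm. Going down again.

```bash
python3 -m handwheel '[[0,0,3.5,0,0,0],[0,0,3.5,0,0,0],[0,0,3.5,0,0,0],[0,0,2.5,0,0,0],[0,0,0,0,0,0],[0,0,0,0,0,0]]' 1 30
python3 - <<'E'
from h import *
from rig import env
s=env.observe();st(s)
a=np.deg2rad(9-90)
Rd=np.array([[np.cos(a),np.sin(a),0],[np.sin(a),-np.cos(a),0],[0,0,-1]])
to([.5075,-.3107,.007],Rd,s)
E
```

```text
clock: 6.33
position: [0.5071, -0.3104, 0.0664]
tool_rot: [[0.155, -0.988, -0.003], [-0.988, -0.155, 0.002], [-0.002, 0.002, -1.0]]
ft_force: [-0.3, 0.1, 0.2]
gripper_width: 0.0927
t 6.33 pos [ 0.5071 -0.3104  0.0664] F [-0.3  0.1  0.2] w 0.0927
dp tool cm [ 0.05 -0.05  5.94] rot deg [ 0.13  0.13 -0.1 ]
```

```bash
python3 -m handwheel '[[0,0,2.5,0,0,0],[0,0,2.5,0,0,0],[0,0,0.9,0,0,0],[0,0,0,0,0,0]]' 1 30;  python3 -m handwheel '[[0,0,0,0,0,0],[0,0,0,0,0,0],[0,0,0,0,0,0],[0,0,0,0,0,0],[0,0,0,0,0,0],[0,0,0,0,0,0],[0,0,0,0,0,0],[0,0,0,0,0,0],[0,0,0,0,0,0],[0,0,0,0,0,0]]' 0 30
```

```text
clock: 6.67
position: [0.5075, -0.3107, 0.0081]
tool_rot: [[0.155, -0.988, -0.001], [-0.988, -0.155, 0.001], [-0.001, 0.001, -1.0]]
ft_force: [0.5, 0.7, 1.0]
gripper_width: 0.0927
clock: 7.5
position: [0.5079, -0.3109, 0.0087]
tool_rot: [[0.155, -0.988, 0.0], [-0.988, -0.155, 0.0], [-0.0, -0.0, -1.0]]
ft_force: [-1.1, 0.7, 2.1]
gripper_width: 0.0458
```

```bash
python3 -m handwheel '[[0,0,-1,0,0,0],[0,0,-2.5,0,0,0],[0,0,-3.5,0,0,0],[0,0,-3.5,0,0,0],[0,0,-3.5,0,0,0],[0,0,-3.5,0,0,-6.5],[0,0,-2,0,0,-7],[0,0,0,0,0,-7],[0,0,0,0,0,-7],[0,0,0,0,0,-7],[0,0,0,0,0,-7],[0,0,0,0,0,-7],[0,0,0,0,0,-7],[0,0,0,0,0,-7],[0,0,0,0,0,-7],[0,0,0,0,0,-7],[0,0,0,0,0,-7],[0,0,0,0,0,-4],[0,0,0,0,0,0]]'
cat >> h.py <<'E'
PC=[.5786,-.022,.1105]
def place(h,s,lx=.047,ly=.0029,tz=.0087,th=2.094):
    O,R,L=frames(PC+[th]); Rd=np.stack([-L[:,0],-L[:,1],L[:,2]],1)
    t=O+L@[lx,ly,.013-tz-h]; print("target",t.round(4)); to(t,Rd,s)
E
python3 - <<'E'
from h import *
from rig import env
s=env.observe();st(s);print(s["joints"].round(2))
place(.06,s); place(0,s)
E
```

```text
clock: 9.08
position: [0.5078, -0.3108, 0.2042]
tool_rot: [[0.993, 0.115, 0.0], [0.115, -0.993, -0.0], [0.0, 0.0, -1.0]]
ft_force: [-0.3, -0.4, -1.3]
gripper_width: 0.0458
t 9.08 pos [ 0.5078 -0.3108  0.2042] F [-0.3 -0.4 -1.3] w 0.0458
[-0.59 -0.05  1.64 -0.    1.56 -0.71]
target [ 0.5655 -0.0205  0.1267]
dp tool cm [  9.08 -28.17   7.74] rot deg [  0.08 -30.03   0.27]
target [ 0.5357 -0.0238  0.0748]
dp tool cm [  6.08 -28.19  12.94] rot deg [  0.08 -30.03   0.27]
```

```bash
python3 -m handwheel '[[1.1,-3.5,0,0,0,0],[1.1,-3.5,0,0,0,0],[1.1,-3.5,0,0,0,0],[1.1,-3.5,0,0,0,0],[1.2,-3.5,0,0,0,0],[1.2,-3.5,0,0,0,0],[1.1,-3.5,0,0,0,0],[1.2,-3.7,0,0,0,0],[0,0,0,0,-6,0],[0,0,0,0,-6,0],[0,0,0,0,-6,0],[0,0,0,0,-6,0],[0,0,0,0,-6,0],[0,0,0,0,0,0],[0,0,0,0,0,0]]'
python3 - <<'E'
from h import *
from rig import env
s=env.observe();st(s);print(s["joints"].round(2))
place(.06,s); place(0,s)
E
```

```text
clock: 10.33
position: [0.5674, -0.0204, 0.2023]
tool_rot: [[0.861, 0.11, -0.497], [0.095, -0.994, -0.056], [-0.5, 0.001, -0.866]]
ft_force: [-0.1, 0.5, -0.9]
gripper_width: 0.0455
t 10.33 pos [ 0.5674 -0.0204  0.2023] F [-0.1  0.5 -0.9] w 0.0455
[-0.04  0.23  1.41 -0.08  2.02 -0.17]
target [ 0.5655 -0.0205  0.1267]
dp tool cm [ 3.62 -0.01  6.64] rot deg [ 0.02 -0.01 -0.04]
target [ 0.5357 -0.0238  0.0748]
dp tool cm [ 3.620e+00 -1.000e-02  1.264e+01] rot deg [ 0.02 -0.01 -0.04]
```

```bash
python3 -m handwheel '[[1.2,0,1.5,0,0,0],[1.2,0,2.5,0,0,0],[1.2,0,2.6,0,0,0],[0,0,2,0,0,0],[0,0,1.5,0,0,0],[0,0,0,0,0,0],[0,0,0,0,0,0]]'
python3 - <<'E'
from h import *
from rig import env
s=env.observe();st(s)
place(0,s)
for n in ("side","wrist","scene"):
    d=env.snapshot(n); pickle.dump(d,open(f"pics/{n}3.pkl","wb"))
    b={"side":(220,100,460,300),"wrist":(0,0,640,400),"scene":(215,120,395,300)}[n]
    f=2.5 if n!="wrist" else 1
    cv2.imwrite(f"pics/{n}3.png",cv2.resize(d["img"][b[1]:b[3],b[0]:b[2],::-1],None,fx=f,fy=f,interpolation=cv2.INTER_CUBIC))
E
```

```text
clock: 10.92
position: [0.5476, -0.0227, 0.0995]
tool_rot: [[0.862, 0.11, -0.494], [0.095, -0.994, -0.055], [-0.497, 0.001, -0.868]]
ft_force: [0.1, -0.3, 0.2]
gripper_width: 0.0459
t 10.92 pos [ 0.5476 -0.0227  0.0995] F [ 0.1 -0.3  0.2] w 0.0459
target [ 0.5357 -0.0238  0.0748]
dp tool cm [ 0.19 -0.02  2.73] rot deg [ 0.03 -0.2  -0.01]
```

View pics/side3.png

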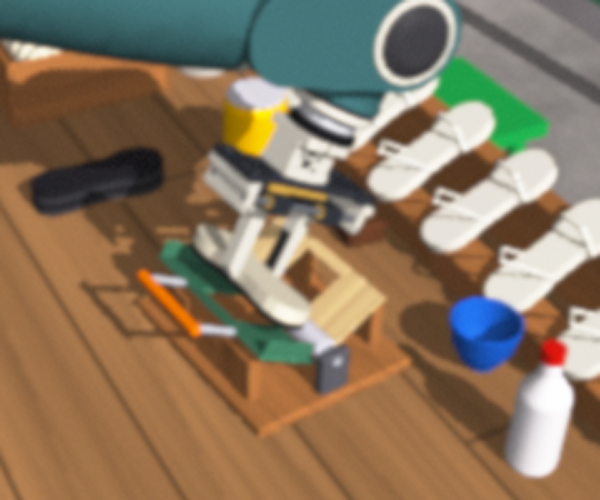

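View pics/wrist3.png

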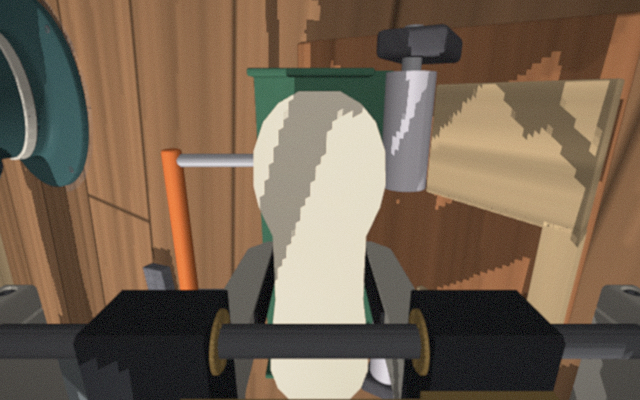

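View pics/scene3.png

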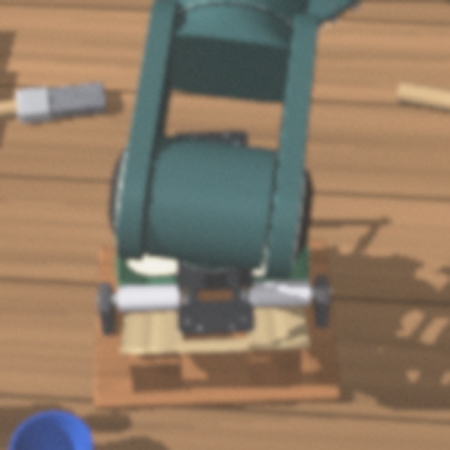

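The wrist view shows the sole parallel to the leaf, with the toe short of the cheek at (310,72). The side view shows it hovering square over the leaf. Next I'll lower it gently onto the leaf.

```bash
python3 -m handwheel '[[0.1,0,0.8,0,-0.2,0],[0.1,0,0.8,0,0,0],[0,0,0.5,0,0,0],[0,0,0.3,0,0,0],[0,0,0.1,0,0,0],[0,0,0,0,0,0],[0,0,0,0,0,0]]'
python3 - <<'E'
from h import *
from rig import env
s=env.observe();st(s)
place(0,s); print("F tool",(s["tool_rot"].T@s["ft_force"]).round(1),s["wrist_torque"])
E
```

```text
clock: 11.65
position: [0.537, -0.0238, 0.0757]
tool_rot: [[0.859, 0.111, -0.5], [0.096, -0.994, -0.056], [-0.503, 0.0, -0.864]]
ft_force: [0.3, 0.2, -1.5]
gripper_width: 0.0457
t 11.65 pos [ 0.537  -0.0238  0.0757] F [ 0.3  0.2 -1.5] w 0.0457
target [ 0.5357 -0.0238  0.0748]
dp tool cm [-0.07 -0.01  0.14] rot deg [0.03 0.17 0.06]
F tool [ 1.  -0.2  1.2] [ 0.02686899 -0.40093869  0.02291094]
```

```bash
python3 -m handwheel '[[0,0,0.1,0,0.1,0],[0,0,0,0,0,0],[0,0,0,0,0,0]]';python3 -m handwheel '[[0,0,0.1,0,0,0],[0,0,0,0,0,0],[0,0,0,0,0,0]]'
python3 - <<'E'
from h import *
from rig import env
s=env.observe();st(s)
place(0,s); print("F tool",(s["tool_rot"].T@s["ft_force"]).round(1),s["wrist_torque"])
E
```

```text
clock: 11.9
position: [0.5365, -0.0239, 0.0748]
tool_rot: [[0.86, 0.111, -0.498], [0.096, -0.994, -0.056], [-0.501, 0.0, -0.865]]
ft_force: [-0.8, -0.2, -1.2]
gripper_width: 0.0453
clock: 12.15
position: [0.5363, -0.0239, 0.0744]
tool_rot: [[0.86, 0.111, -0.498], [0.096, -0.994, -0.056], [-0.501, 0.0, -0.866]]
ft_force: [1.5, 1.0, 5.6]
gripper_width: 0.0456
t 12.15 pos [ 0.5363 -0.0239  0.0744] F [1.5 1.  5.6] w 0.0456
target [ 0.5357 -0.0238  0.0748]
dp tool cm [-0.07 -0.02 -0.01] rot deg [0.04 0.02 0.06]
F tool [-1.4 -0.8 -5.7] [ 0.04580598 -0.22366892 -0.06149656]
```

Contact came at exactly the expected height, with about 7 N. A slight press to seat it flat, then release.

```bash
python3 -m handwheel '[[0,0,0.05,0,0,0],[0,0,0,0,0,0],[0,0,0,0,0,0]]'; python3 -m handwheel '[[0,0,0,0,0,0],[0,0,0,0,0,0],[0,0,0,0,0,0],[0,0,0,0,0,0],[0,0,0,0,0,0]]' 0.75
python3 - <<'E'
from h import *
from rig import env
s=env.observe();st(s)
for n in ("wrist",):
    d=env.snapshot(n); pickle.dump(d,open(f"pics/{n}4.pkl","wb"));cv2.imwrite(f"pics/{n}4.png",d["img"][:,:,::-1])
W=cloud(d);hsv=cv2.cvtColor(d["img"],cv2.COLOR_RGB2HSV);m=(hsv[:,:,1]<70)&(hsv[:,:,2]>110);m[290:]=0;m[:90]=0;m[:,:250]=0;m[:,385:]=0
O,R,L=frames(PC+[2.094]);q=(W[m]-O)@L;q=q[abs(q[:,2]+.009)<.01];c=np.polyfit(q[:,0],q[:,2],1);print(len(q),np.nanmedian(q,0),"top z vs -9; slope deg",np.rad2deg(np.arctan(c[0])),"y",np.nanmax(q[:,1]), "x range",np.nanpercentile(q[:,0],[0.5,99.5]))
E
```

```text
clock: 12.4
position: [0.5363, -0.0239, 0.0744]
tool_rot: [[0.861, 0.111, -0.497], [0.096, -0.994, -0.056], [-0.5, 0.0, -0.866]]
ft_force: [4.0, 1.0, 9.4]
gripper_width: 0.0457
clock: 12.82
position: [0.5355, -0.024, 0.0731]
tool_rot: [[0.86, 0.111, -0.499], [0.096, -0.994, -0.056], [-0.502, -0.0, -0.865]]
ft_force: [0.6, -1.0, -0.0]
gripper_width: 0.0691
t 12.82 pos [ 0.5355 -0.024   0.0731] F [ 0.6 -1.  -0. ] w 0.0691
21088 [ 0.04381277  0.04529705 -0.00876191] top z vs -9; slope deg -0.0025937604496876023 y 0.08731173211740804 x range [0.01604506 0.07285963]
```

View pics/wrist4.png

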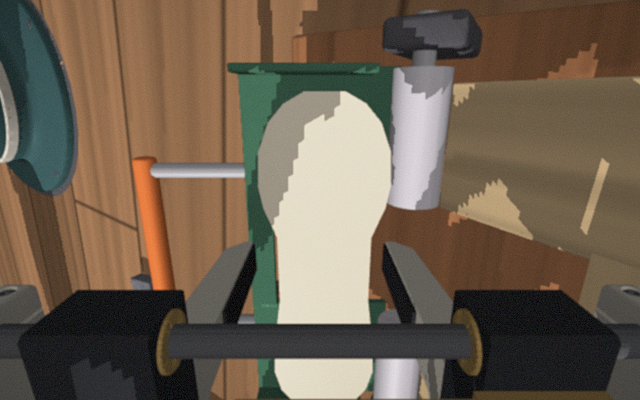

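The sole lies flat on the leaf: top face at leaf z -8.8 mm (ideal -9), slope 0.0°. It has slid against the barrel (centre x ≈ 44 mm) and is inside both cheeks. Now I'll retreat and go to the bar.

```bash
python3 -m handwheel '[[0,0,-1,0,0,0],[0,0,-2.5,0,0,0],[0,0,-3,0,0,0],[0,0,-3,0,0,0],[0,0,-3,0,0,0],[0,0,0,0,6,0],[0,0,0,0,6,0],[0,0,0,0,6,0],[0,0,0,0,6,0],[0,0,0,0,6,0],[0,0,0,0,0,0]]'
cat >> h.py <<'E'
def barpose(th,s,up=0,tilt=0,py=0):
    "tool vertical, tilted by tilt deg about tool y; grasp point on the bar"
    O,R,L=frames(PC+[th]); b=O+L@[.14,py,.0175]
    yaw=PC[2]; Rd=np.array([[np.cos(yaw),np.sin(yaw),0],[np.sin(yaw),-np.cos(yaw),0],[0,0,-1]])@Rn.from_euler("y",tilt,degrees=True).as_matrix()
    t=b+Rd[:,2]*(.0188-up); print("bar",b.round(4)); to(t,Rd,s)
E
python3 - <<'E'
from h import *
from rig import env
s=env.observe();st(s)
barpose(2.094,s,.06)
E
```

```text
clock: 13.78
position: [0.5971, -0.0171, 0.1835]
tool_rot: [[0.994, 0.111, 0.006], [0.111, -0.994, 0.0], [0.006, 0.0, -1.0]]
ft_force: [0.1, 0.2, -0.2]
gripper_width: 0.0699
t 13.78 pos [ 0.5971 -0.0171  0.1835] F [ 0.1  0.2 -0.2] w 0.0699
bar [ 0.4494 -0.0363  0.1099]
dp tool cm [-14.91   0.27   3.15] rot deg [ 0.03 -0.36  0.06]
```

```bash
python3 -m handwheel '[[-3,0,0,0,-0.2,0],[-3,0,0,0,0,0],[-3,0.1,0,0,0,0],[-3,0.1,0,0,0,0],[-2.9,0.1,1,0,0,0],[0,0,2,0,0,0],[0,0,0,0,0,0],[0,0,0,0,0,0]]' 0.35
python3 - <<'E'
from h import *
from rig import env
s=env.observe();st(s)
d=env.snapshot("wrist"); pickle.dump(d,open("pics/wrist5.pkl","wb"));cv2.imwrite("pics/wrist5.png",d["img"][:,:,::-1])
d=env.snapshot("side"); pickle.dump(d,open("pics/side5.pkl","wb"));cv2.imwrite("pics/side5.png",cv2.resize(d["img"][100:300,220:460,::-1],None,fx=2.5,fy=2.5,interpolation=cv2.INTER_CUBIC))
barpose(2.094,s,.0)
p,C=fit(["wrist5"],[.5786,-.022,.1105,2.09])
E
```

```text
clock: 14.45
position: [0.4501, -0.0366, 0.1526]
tool_rot: [[0.994, 0.111, -0.007], [0.111, -0.994, -0.0], [-0.007, -0.0, -1.0]]
ft_force: [-0.3, -0.1, 0.7]
gripper_width: 0.033
t 14.45 pos [ 0.4501 -0.0366  0.1526] F [-0.3 -0.1  0.7] w 0.0330
bar [ 0.4494 -0.0363  0.1099]
dp tool cm [-0.02 -0.03  6.15] rot deg [-0.02  0.42  0.06]
x,y,yaw,th [ 0.5789 -0.022   0.1128  2.0993]
('wrist5', 'bar') 2358 mean 0.03 std 0.53 mm
('wrist5', 'leaf') 2449 mean 0.09 std 0.50 mm
('wrist5', 'barrel') 2379 mean -0.21 std 1.28 mm
('wrist5', 'rest') 15509 mean -0.31 std 0.82 mm
```

View pics/wrist5.png

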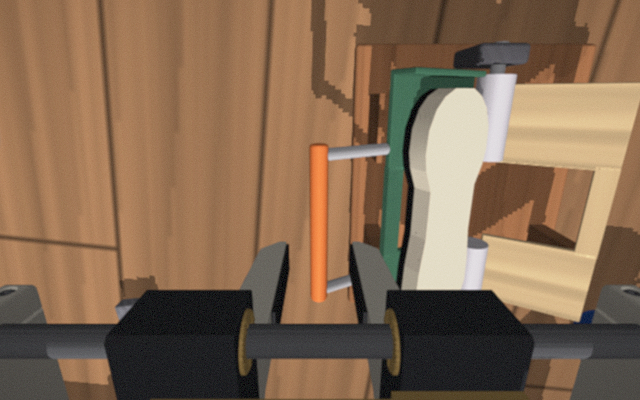

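View pics/side5.png

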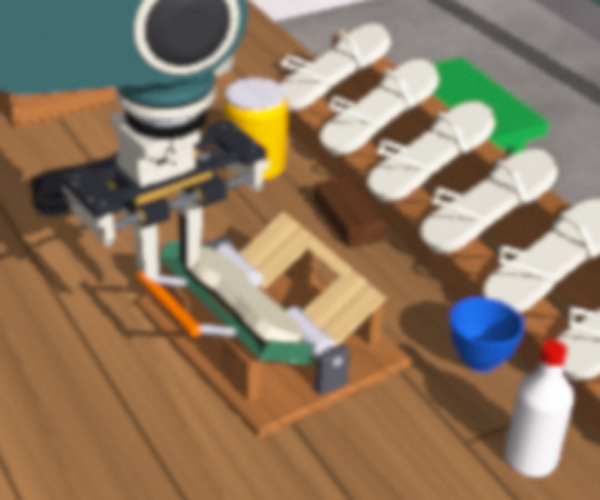

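The bar runs up the middle between the fingers at (318,220), and the sole is still flat on the leaf. Next: descend and grip the bar.

```bash
python3 -m handwheel '[[0,0,2,0,0.2,0],[0,0,2.2,0,0,0],[0,0,1.4,0,0,0],[0,0,0.5,0,0,0],[0,0,0,0,0,0]]'; python3 -m handwheel '[[0,0,0,0,0,0],[0,0,0,0,0,0],[0,0,0,0,0,0],[0,0,0,0,0,0],[0,0,0,0,0,0],[0,0,0,0,0,0]]' 0 30;  python3 - <<'E'
from h import *
from rig import env
s=env.observe();st(s)
barpose(2.094,s,.0)
g=s["position"]-.0188*s["tool_rot"][:,2]; O,R,L=frames(PC+[2.094]); print("grasp pt",g,(g-O)@L)
E
```

```text
clock: 14.97
position: [0.4501, -0.0365, 0.0908]
tool_rot: [[0.994, 0.112, -0.004], [0.112, -0.994, 0.0], [-0.004, -0.0, -1.0]]
ft_force: [0.4, -0.3, 0.2]
gripper_width: 0.0327
clock: 15.47
position: [0.4494, -0.0368, 0.0921]
tool_rot: [[0.994, 0.111, -0.003], [0.111, -0.994, -0.001], [-0.003, 0.0, -1.0]]
ft_force: [-11.0, -1.3, 8.4]
gripper_width: 0.0109
t 15.47 pos [ 0.4494 -0.0368  0.0921] F [-11.   -1.3   8.4] w 0.0109
bar [ 0.4494 -0.0363  0.1099]
dp tool cm [ 0.01 -0.05  0.1 ] rot deg [0.02 0.17 0.07]
grasp pt [ 0.44943197 -0.03678866  0.11088188] [ 0.14052725 -0.00045443  0.01666593]
```

Run:
```python
import numpy as np
a=157.1-1.5-3*np.arange(40); c=.739
for k in (0,10,20,30): print([[round(c*np.sin(np.deg2rad(t)),2),round(c*np.cos(np.deg2rad(t)),2)] for t in a[k:k+10]])
```

```text
[[np.float64(0.31), np.float64(-0.67)], [np.float64(0.34), np.float64(-0.66)], [np.float64(0.37), np.float64(-0.64)], [np.float64(0.41), np.float64(-0.62)], [np.float64(0.44), np.float64(-0.59)], [np.float64(0.47), np.float64(-0.57)], [np.float64(0.5), np.float64(-0.55)], [np.float64(0.53), np.float64(-0.52)], [np.float64(0.55), np.float64(-0.49)], [np.float64(0.58), np.float64(-0.46)]]
[[np.float64(0.6), np.float64(-0.43)], [np.float64(0.62), np.float64(-0.4)], [np.float64(0.64), np.float64(-0.37)], [np.float64(0.66), np.float64(-0.33)], [np.float64(0.68), np.float64(-0.3)], [np.float64(0.69), np.float64(-0.26)], [np.float64(0.7), np.float64(-0.22)], [np.float64(0.72), np.float64(-0.19)], [np.float64(0.72), np.float64(-0.15)], [np.float64(0.73), np.float64(-0.11)]]
[[np.float64(0.74), np.float64(-0.07)], [np.float64(0.74), np.float64(-0.03)], [np.float64(0.74), np.float64(0.01)], [np.float64(0.74), np.float64(0.04)], [np.float64(0.73), np.float64(0.08)], [np.float64(0.73), np.float64(0.12)], [np.float64(0.72), np.float64(0.16)], [np.float64(0.71), np.float64(0.2)], [np.float64(0.7), np.float64(0.23)], [np.float64(0.69), np.float64(0.27)]]
[[np.float64(0.67), np.float64(0.31)], [np.float64(0.66), np.float64(0.34)], [np.float64(0.64), np.float64(0.37)], [np.float64(0.62), np.float64(0.41)], [np.float64(0.59), np.float64(0.44)], [np.float64(0.57), np.float64(0.47)], [np.float64(0.55), np.float64(0.5)], [np.float64(0.52), np.float64(0.53)], [np.float64(0.49), np.float64(0.55)], [np.float64(0.46), np.float64(0.58)]]
```

```bash
cat >> h.py <<'E'
def chk(s):
    st(s); g=s["position"]-.0188*s["tool_rot"][:,2]; O,R,L=frames(PC+[0]); v=(g-O); h=np.array([np.cos(PC[2]),np.sin(PC[2]),0])
    a=np.arctan2(v[2],v@h); print("bar angle deg %.1f th %.3f radius %.4f y %.4f"%(np.rad2deg(a),a-np.arctan2(.0175,.14)-np.pi/6,np.hypot(v[2],v@h),v@L[:,1]))
E
python3 -m handwheel '[[0.3,0,-0.65,0,0,0],[0.35,0,-0.65,0,0,0],[0.35,0,-0.65,0,0,0],[0.4,0,-0.6,0,0,0],[0.45,0,-0.6,0,0,0],[0.45,0,-0.55,0,0,0],[0.5,0,-0.55,0,0,0],[0.55,0,-0.5,0,0,0],[0.55,0,-0.5,0,0,0],[0.6,0,-0.45,0,0,0],[0,0,0,0,0,0]]'
python3 - <<'E'
from h import *
from rig import env
s=env.observe();chk(s)
E
```

```text
clock: 16.38
position: [0.4946, -0.0319, 0.1516]
tool_rot: [[0.994, 0.111, -0.002], [0.111, -0.994, -0.001], [-0.002, 0.001, -1.0]]
ft_force: [-23.3, -0.9, 31.4]
gripper_width: 0.0111
t 16.38 pos [ 0.4946 -0.0319  0.1516] F [-23.3  -0.9  31.4] w 0.0111
bar angle deg 126.2 th 1.555 radius 0.1430 y -0.0006
```

The pull is radial, pressing about 39 N inward. I'll ease the commanded path outward and carry on.

```bash
python3 -m handwheel '[[-0.15,0,-0.25,0,0,0],[0,0,0,0,0,0]]'
python3 - <<'E'
from h import *
from rig import env
s=env.observe();chk(s);print(frames(PC+[0])[1][:,0][:2]@s["ft_force"][:2])
E
python3 -m handwheel '[[0.6,0,-0.45,0,0,0],[0.6,0,-0.4,0,0,0],[0.65,0,-0.4,0,0,0],[0.65,0,-0.35,0,0,0],[0.7,0,-0.3,0,0,0],[0.7,0,-0.25,0,0,0],[0,0,0,0,0,0]]'
python3 - <<'E'
from h import *
from rig import env
s=env.observe();chk(s)
E
```

```text
clock: 16.55
position: [0.4936, -0.0319, 0.1512]
tool_rot: [[0.994, 0.111, -0.0], [0.111, -0.994, -0.001], [-0.0, 0.001, -1.0]]
ft_force: [1.5, -0.8, -2.1]
gripper_width: 0.0112
t 16.55 pos [ 0.4936 -0.0319  0.1512] F [ 1.5 -0.8 -2.1] w 0.0112
bar angle deg 126.6 th 1.562 radius 0.1434 y -0.0005
1.181603939828913
clock: 17.13
position: [0.5331, -0.0276, 0.1734]
tool_rot: [[0.994, 0.111, -0.001], [0.111, -0.994, -0.001], [-0.001, 0.001, -1.0]]
ft_force: [-1.7, -2.3, 7.3]
gripper_width: 0.0109
t 17.13 pos [ 0.5331 -0.0276  0.1734] F [-1.7 -2.3  7.3] w 0.0109
bar angle deg 108.5 th 1.245 radius 0.1447 y -0.0006
```

```bash
python3 -m handwheel '[[0.7,0,-0.2,0,0,0],[0.7,0,-0.15,0,0,0],[0.75,0,-0.1,0,0,0],[0.75,0,-0.1,0,0,0],[0.75,0,-0.05,0,0,0],[0.75,0,0,0,0,0],[0.75,0,0,0,0,0],[0,0,0,0,0,0]]'
python3 - <<'E'
from h import *
from rig import env
s=env.observe();chk(s)
d=env.snapshot("side"); pickle.dump(d,open("pics/side6.pkl","wb"));cv2.imwrite("pics/side6.png",cv2.resize(d["img"][100:300,220:460,::-1],None,fx=2.5,fy=2.5,interpolation=cv2.INTER_CUBIC))
E
```

```text
clock: 17.8
position: [0.5844, -0.0219, 0.1787]
tool_rot: [[0.994, 0.111, -0.001], [0.111, -0.994, -0.001], [-0.001, 0.001, -1.0]]
ft_force: [2.1, -2.7, 3.6]
gripper_width: 0.011
t 17.80 pos [ 0.5844 -0.0219  0.1787] F [ 2.1 -2.7  3.6] w 0.0110
bar angle deg 87.7 th 0.882 radius 0.1426 y -0.0005
```

View pics/side6.png

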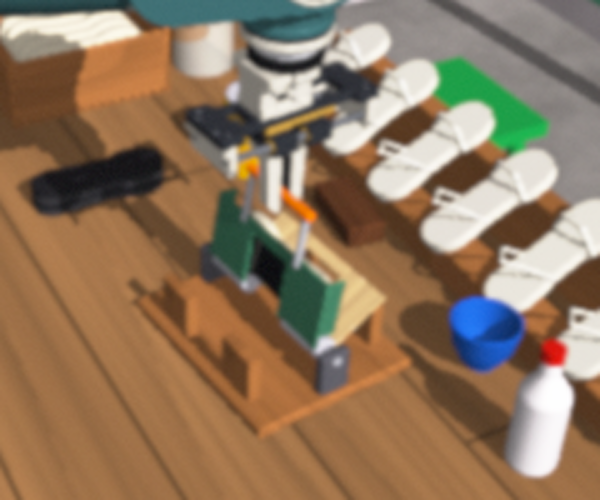

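The leaf is just past upright and the black tread still shows through its window at (268,268). I'll continue over.

```bash
python3 -m handwheel '[[0.75,0,0.05,0,0,0],[0.75,0,0.1,0,0,0],[0.75,0,0.15,0,0,0],[0.7,0,0.15,0,0,0],[0.7,0,0.2,0,0,0],[0.7,0,0.25,0,0,0],[0.7,0,0.3,0,0,0],[0.65,0,0.3,0,0,0],[0,0,0,0,0,0],[0,0,0,0,0,0]]'
python3 - <<'E'
from h import *
from rig import env
s=env.observe();chk(s)
d=env.snapshot("side"); cv2.imwrite("pics/side7.png",cv2.resize(d["img"][100:300,220:460,::-1],None,fx=2.5,fy=2.5,interpolation=cv2.INTER_CUBIC))
E
```

```text
clock: 18.68
position: [0.64, -0.0156, 0.1626]
tool_rot: [[0.994, 0.111, -0.002], [0.111, -0.994, -0.001], [-0.002, 0.0, -1.0]]
ft_force: [3.6, -5.1, -1.0]
gripper_width: 0.011
t 18.68 pos [ 0.64   -0.0156  0.1626] F [ 3.6 -5.1 -1. ] w 0.0110
bar angle deg 64.0 th 0.469 radius 0.1407 y -0.0004
```

View pics/side7.png

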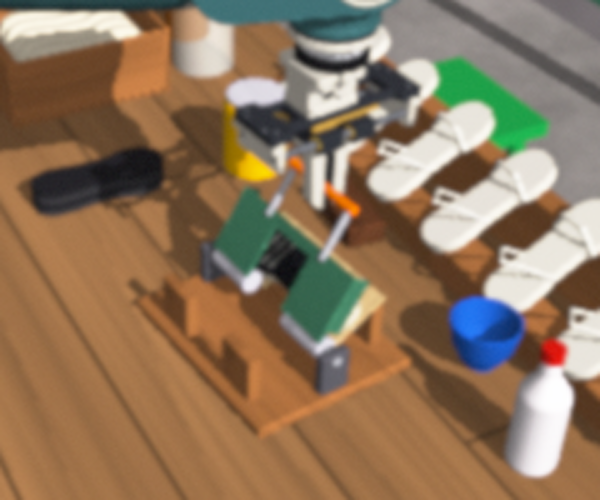

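```bash
python3 -m handwheel '[[0.65,0,0.35,0,0,0],[0.65,0,0.35,0,0,0],[0.6,0,0.4,0,0,0],[0.6,0,0.45,0,0,0],[0.6,0,0.45,0,0,0],[0.55,0,0.5,0,0,0],[0.5,0,0.5,0,0,0],[0.5,0,0.55,0,0,0],[0,0,0,0,0,0],[0,0,0,0,0,0]]'
python3 - <<'E'
from h import *
from rig import env
s=env.observe();chk(s)
d=env.snapshot("side"); cv2.imwrite("pics/side8.png",cv2.resize(d["img"][100:300,220:460,::-1],None,fx=2.5,fy=2.5,interpolation=cv2.INTER_CUBIC))
E
```

```text
clock: 19.57
position: [0.6865, -0.0102, 0.1265]
tool_rot: [[0.994, 0.111, -0.001], [0.111, -0.994, -0.0], [-0.001, 0.0, -1.0]]
ft_force: [3.4, -4.6, -2.6]
gripper_width: 0.0112
t 19.57 pos [ 0.6865 -0.0102  0.1265] F [ 3.4 -4.6 -2.6] w 0.0112
bar angle deg 39.8 th 0.046 radius 0.1412 y -0.0002
```

View pics/side8.png

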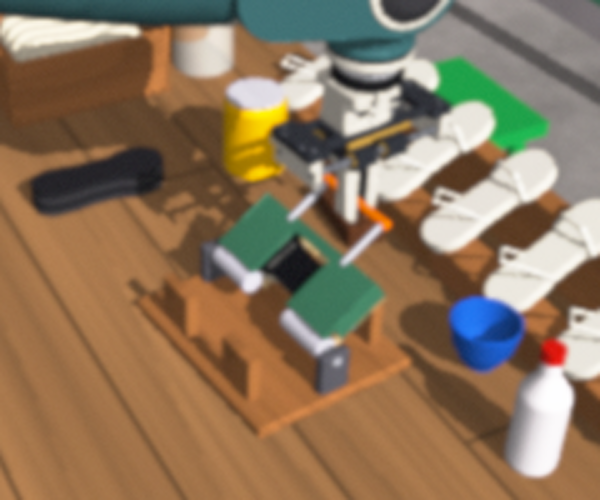

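Nearly closed (th ≈ 0.05), and the tread shows through the window at (295,265). Now I'll push gently to the stop.

```bash
python3 -m handwheel '[[0.3,0,0.35,0,0,0],[0.2,0,0.25,0,0,0],[0,0,0,0,0,0],[0,0,0,0,0,0]]'
python3 - <<'E'
from h import *
from rig import env
chk(env.observe())
E
python3 -m handwheel '[[0.15,0,0.2,0,0,0],[0,0,0,0,0,0],[0,0,0,0,0,0]]'
python3 - <<'E'
from h import *
from rig import env
chk(env.observe())
E
```

```text
clock: 19.95
position: [0.6904, -0.0098, 0.1216]
tool_rot: [[0.994, 0.111, -0.003], [0.111, -0.994, -0.001], [-0.003, 0.0, -1.0]]
ft_force: [-10.6, -5.2, 8.2]
gripper_width: 0.0107
t 19.95 pos [ 0.6904 -0.0098  0.1216] F [-10.6  -5.2   8.2] w 0.0107
bar angle deg 37.2 th 0.001 radius 0.1412 y -0.0002
clock: 20.2
position: [0.6906, -0.0098, 0.1214]
tool_rot: [[0.994, 0.111, -0.006], [0.111, -0.994, -0.001], [-0.006, 0.0, -1.0]]
ft_force: [-32.5, -5.3, 28.3]
gripper_width: 0.0112
t 20.20 pos [ 0.6906 -0.0098  0.1214] F [-32.5  -5.3  28.3] w 0.0112
bar angle deg 37.1 th -0.001 radius 0.1413 y -0.0002
```

The leaf is at its stop (th 0.00, force rises with no motion), so it is fully over. Now swing back.

```bash
python3 -m handwheel '[[-0.2,0,-0.25,0,0,0],[-0.4,0,-0.55,0,0,0],[-0.5,0,-0.55,0,0,0],[-0.5,0,-0.55,0,0,0],[-0.55,0,-0.5,0,0,0],[-0.55,0,-0.45,0,0,0],[-0.6,0,-0.45,0,0,0],[-0.6,0,-0.4,0,0,0],[-0.65,0,-0.35,0,0,0],[-0.65,0,-0.35,0,0,0],[0,0,0,0,0,0],[0,0,0,0,0,0]]'
python3 - <<'E'
from h import *
from rig import env
chk(env.observe())
d=env.snapshot("side"); cv2.imwrite("pics/side9.png",cv2.resize(d["img"][100:300,220:460,::-1],None,fx=2.5,fy=2.5,interpolation=cv2.INTER_CUBIC))
E
```

```text
clock: 21.2
position: [0.6418, -0.0152, 0.1647]
tool_rot: [[0.994, 0.111, 0.002], [0.111, -0.994, -0.0], [0.002, 0.0, -1.0]]
ft_force: [4.0, -4.0, 9.8]
gripper_width: 0.011
t 21.20 pos [ 0.6418 -0.0152  0.1647] F [ 4.  -4.   9.8] w 0.0110
bar angle deg 63.7 th 0.464 radius 0.1434 y -0.0002
```

View pics/side9.png

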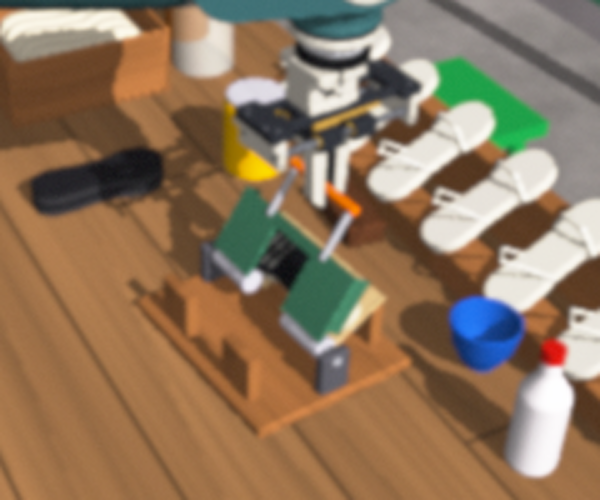

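```bash
python3 -m handwheel '[[-0.65,0,-0.3,0,0,0],[-0.7,0,-0.25,0,0,0],[-0.7,0,-0.2,0,0,0],[-0.7,0,-0.2,0,0,0],[-0.75,0,-0.15,0,0,0],[-0.75,0,-0.1,0,0,0],[-0.75,0,-0.05,0,0,0],[-0.75,0,0,0,0,0],[-0.75,0,0,0,0,0],[-0.75,0,0.05,0,0,0],[-0.75,0,0.1,0,0,0],[-0.75,0,0.15,0,0,0],[0,0,0,0,0,0],[0,0,0,0,0,0]]'
python3 - <<'E'
from h import *
from rig import env
chk(env.observe())
d=env.snapshot("scene"); cv2.imwrite("pics/scene10.png",cv2.resize(d["img"][120:300,215:395,::-1],None,fx=2.5,fy=2.5,interpolation=cv2.INTER_CUBIC))
E
```

```text
clock: 22.42
position: [0.5542, -0.0249, 0.1743]
tool_rot: [[0.994, 0.112, 0.0], [0.112, -0.994, -0.0], [0.0, 0.0, -1.0]]
ft_force: [-3.4, -2.6, 12.2]
gripper_width: 0.0111
t 22.42 pos [ 0.5542 -0.0249  0.1743] F [-3.4 -2.6 12.2] w 0.0111
bar angle deg 100.1 th 1.099 radius 0.1403 y -0.0002
```

View pics/scene10.png

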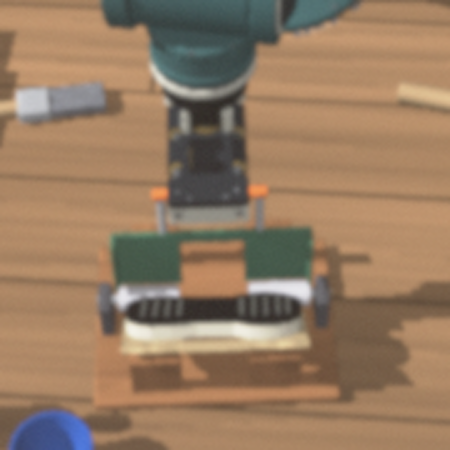

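The sole now lies tread-up on the rest at (215,318). I'll bring the leaf down to fully open.

```bash
python3 -m handwheel '[[-0.75,0,0.05,0,0,0],[-0.7,0,0.2,0,0,0],[-0.7,0,0.2,0,0,0],[-0.7,0,0.25,0,0,0],[-0.65,0,0.3,0,0,0],[-0.65,0,0.35,0,0,0],[-0.65,0,0.35,0,0,0],[-0.6,0,0.4,0,0,0],[-0.6,0,0.45,0,0,0],[0,0,0,0,0,0]]'
python3 - <<'E'
from h import *
from rig import env
chk(env.observe())
E
```

```text
clock: 23.3
position: [0.4926, -0.0316, 0.1464]
tool_rot: [[0.994, 0.111, -0.004], [0.111, -0.994, 0.0], [-0.004, -0.001, -1.0]]
ft_force: [-3.4, 4.2, -2.4]
gripper_width: 0.0111
t 23.30 pos [ 0.4926 -0.0316  0.1464] F [-3.4  4.2 -2.4] w 0.0111
bar angle deg 128.1 th 1.588 radius 0.1401 y -0.0001
```

```bash
python3 -m handwheel '[[-0.6,0,0.45,0,0,0],[-0.55,0,0.5,0,0,0],[-0.55,0,0.5,0,0,0],[-0.5,0,0.55,0,0,0],[-0.45,0,0.55,0,0,0],[-0.45,0,0.6,0,0,0],[-0.4,0,0.6,0,0,0],[-0.35,0,0.65,0,0,0],[-0.35,0,0.65,0,0,0],[0,0,0,0,0,0]]'
python3 - <<'E'
from h import *
from rig import env
chk(env.observe())
E
```

```text
clock: 24.13
position: [0.4515, -0.0364, 0.0957]
tool_rot: [[0.994, 0.111, -0.003], [0.111, -0.994, -0.0], [-0.003, -0.0, -1.0]]
ft_force: [2.6, 2.9, -5.3]
gripper_width: 0.0109
t 24.13 pos [ 0.4515 -0.0364  0.0957] F [ 2.6  2.9 -5.3] w 0.0109
bar angle deg 155.0 th 2.058 radius 0.1410 y -0.0003
```

```bash
python3 -m handwheel '[[-0.2,0,0.4,0,0,0],[-0.1,0,0.3,0,0,0],[0,0,0,0,0,0],[0,0,0,0,0,0]]'; python3 -m handwheel '[[-0.1,0,0.2,0,0,0],[0,0,0,0,0,0],[0,0,0,0,0,0]]'
python3 - <<'E'
from h import *
from rig import env
chk(env.observe())
E
```

```text
clock: 24.47
position: [0.4493, -0.0367, 0.0902]
tool_rot: [[0.994, 0.111, -0.002], [0.111, -0.994, -0.0], [-0.002, -0.0, -1.0]]
ft_force: [-2.2, 4.6, 2.2]
gripper_width: 0.0115
clock: 24.72
position: [0.4493, -0.0367, 0.0901]
tool_rot: [[0.994, 0.112, 0.001], [0.112, -0.994, -0.0], [0.001, 0.0, -1.0]]
ft_force: [-2.1, 6.9, 17.5]
gripper_width: 0.0111
t 24.72 pos [ 0.4493 -0.0367  0.0901] F [-2.1  6.9 17.5] w 0.0111
bar angle deg 157.5 th 2.101 radius 0.1408 y -0.0004
```

At the open stop: force rose to 17 N with no motion. I'll release and retreat straight up.

```bash
python3 -m handwheel '[[0,0,0,0,0,0],[0,0,0,0,0,0],[0,0,0,0,0,0],[0,0,0,0,0,0],[0,0,0,0,0,0]]' 0.35; python3 -m handwheel '[[0,0,-1,0,0,0],[0,0,-2.5,0,0,0],[0,0,-3,0,0,0],[0,0,-3,0,0,0],[0,0,-2.5,0,0,0],[0,0,0,0,0,0],[0,0,0,0,0,0]]'
python3 - <<'E'
from h import *
from rig import env
chk(env.observe())
for n in ("side","wrist","scene"):
    d=env.snapshot(n); pickle.dump(d,open(f"pics/{n}11.pkl","wb"));cv2.imwrite(f"pics/{n}11.png",d["img"][:,:,::-1])
p,C=fit(["wrist11"],PC+[2.09])
d=load("wrist11")
W=cloud(d);O,R,L=frames(PC+[2.094]);q=(W.reshape(-1,3)-O)@R
m=(abs(q[:,2]-.009)<.005)&(q[:,0]>.012)&(q[:,0]<.085)&(abs(q[:,1])<.095);q=q[m]
A=np.c_[q[:,0],q[:,1],np.ones(len(q))];c=np.linalg.lstsq(A,q[:,2],rcond=None)[0]
print(len(q),"tread-face z",np.median(q[:,2]).round(4),"slopes deg",np.rad2deg(c[:2]).round(2),"x",np.percentile(q[:,0],[.5,99.5]).round(4),"y",np.percentile(q[:,1],[.5,99.5]).round(4))
E
```

```text
clock: 25.13
position: [0.4483, -0.0369, 0.0879]
tool_rot: [[0.994, 0.111, -0.002], [0.111, -0.994, -0.0], [-0.002, 0.0, -1.0]]
ft_force: [0.1, -1.1, -0.2]
gripper_width: 0.0321
clock: 25.72
position: [0.4491, -0.0369, 0.2101]
tool_rot: [[0.994, 0.111, 0.001], [0.111, -0.994, -0.001], [0.001, 0.001, -1.0]]
ft_force: [0.6, -0.6, -0.2]
gripper_width: 0.0322
t 25.72 pos [ 0.4491 -0.0369  0.2101] F [ 0.6 -0.6 -0.2] w 0.0322
bar angle deg 126.9 th 1.566 radius 0.2173 y -0.0005
x,y,yaw,th [ 0.5789 -0.022   0.1107  2.0996]
('wrist11', 'bar') 843 mean 0.07 std 0.48 mm
('wrist11', 'leaf') 6610 mean 0.27 std 0.53 mm
('wrist11', 'barrel') 2560 mean -0.29 std 0.69 mm
('wrist11', 'rest') 2683 mean -0.27 std 0.83 mm
12162 tread-face z 0.0087 slopes deg [-0.01  0.03] x [0.0142 0.0729] y [-0.0866  0.0848]
```

View pics/side11.png

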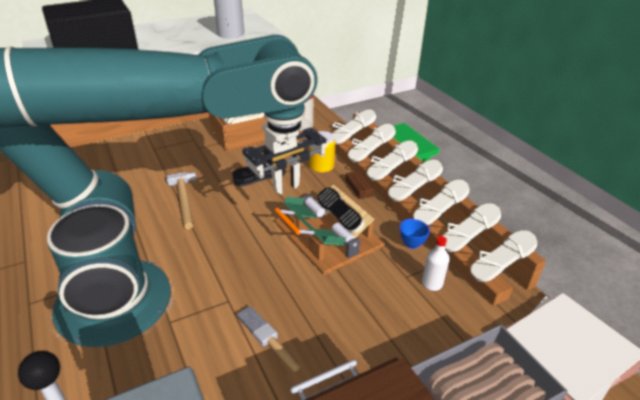

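View pics/wrist11.png

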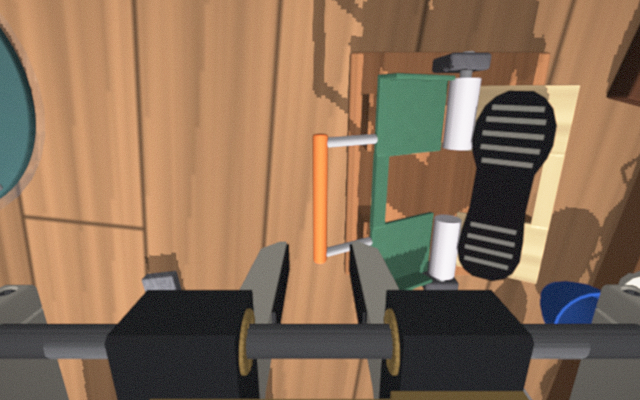

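View pics/scene11.png

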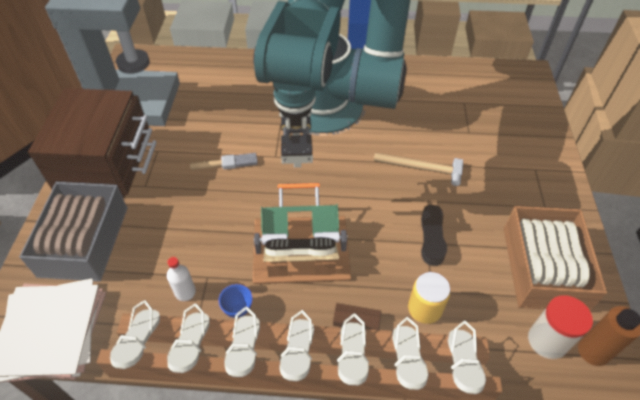

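The sole lies tread-up and flat on the rest in the wrist view (510,185): tread face at z 8.7 mm, slopes 0.0°, lower edge at the barrel. The leaf is fully open, the gripper is clear, and in the scene view all bystanders are where they started. Handing in.

```bash
python3 -c "
from rig import env
print(env.sign_off(), env.observe()['clock'])"
```

```text
the job is handed in; nothing more can be done
the job is handed in; nothing more can be done
```

The sole is lying tread-up on the plywood rest, the leaf is fully open again, and I handed the job in at about 26 s of the 67 s allowed.

**What I did:**
- Pressed the leaf down to its open stop first, because at its starting angle of about 39° the gripper body would have hit the rest.
- Gripped the sole at the waist, tilted it 30° and pressed it onto the leaf with about 10 N before letting go.
- Swung the leaf by its bar onto the closed stop (leaf angle 0.00 rad), then back to the open stop, and backed off.

**Last checks:**
- **Sole:** flat on the rest, tread up, with 0.0° of slope in both directions. Its tread face is 8.7 mm from the hinge axis (9 expected), and its edge rests against the barrel.
- **Leaf:** 2.100 rad by camera and 2.101 rad by the arm, against a nominal 2.094. The few milliradians are within calibration error, and the bar stopped moving while the force rose.
- **Bystanders:** all in their original places in the scene picture, judged by eye.

**What went wrong:**
- The first attempt to grip the sole closed on nothing, because I lifted before the fingers had shut. The side camera showed the sole still in place to about 1 mm, and the second attempt held.
- During the swing over, the wrist reading rose to about 39 N because my path pressed inward on the bar. I corrected the path. The highest wrist reading was about 43 N, when pressing the leaf onto its closed stop.

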